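# Draw a microscope boom together with a drift and pin it

## Robot

A 7-joint arm with a two-finger parallel gripper is mounted at the origin on the work surface. World frame = base frame: x ahead of the robot, y to its left, z up, the work surface at z = 0. Lengths are in m, angles in degrees, forces in N, time in s.
With the tool pointing down it reaches from about 0.35 to 0.775 m from the base axis. Payload 3.1 kg.
Tool frame: the origin (TCP) lies on the centre line of the jaws, within the pads' length; the fingertips stand 17 mm ahead of it and the grasp point (between the pads) lies 2 mm behind it (robot.tip_reach is the distance from the TCP to the fingertips, in m); z points along the fingers, y is the line along which they close (so a half turn about z gives the same grasp; the last joint's range is limited). The gripper opens to 85 mm and grips with 20 to 120 N. Pads are 22 mm wide; open, the fingers measure 114 mm over their backs; the gripper's body (76 mm by 85 mm) begins 54 mm behind the grasp point. The pads swing forward as they close: fully open they stand 13 mm farther back than shut.
Start: joints at [72.382, 17.813, 0.802, 86.603, -0.252, 75.585, -1.558], TCP at [0.145, -0.531, 0.248] pointing down, gripper open.
Joint ranges: [-154.91, 154.91], [-16.99, 109.72], [-72.82, 74.43], [7.12, 147.25], [-82.49, 262.49], [11.32, 116.49], [-174.64, 174.64]. Speed limits (degrees/s): [159.86, 159.86, 180, 180, 180, 180, 180].

## Interface

Orientations are given as [roll, pitch, yaw] about the fixed x, y, z axes, in that order (R = Rz(yaw) Ry(pitch) Rx(roll)).
In Python, from station import robot, fingers, vision, workorder, recognise gives the robot as it stands. Calls block until the motion is done:
- robot.move_to(position, orientation): joint-space move of the TCP to a pose.
- robot.line_to(position, orientation=None, velocity=0.15, f_stop=None): straight line of the TCP; orientation=None keeps the orientation; velocity is the mean speed in m/s. With f_stop (N) it stops when the force on the tool has changed by that much, and returns True; else False.
- robot.move_j(angles): joint-space move.
- fingers.gripper_to(opening, force=None): opening from 0.0 (shut) to 1.0 (fully open); force is the grip in N (None keeps the last); returns when the fingers have stopped.
- robot.pause(seconds).
- robot.inverse_kinematics(position, orientation): joint angles nearest the present ones, or None.
- vision.grab_frame(name): name is "scene" or "top" or "wrist"; returns the picture (400x640x3 uint8, red, green, blue); there is no depth.
- vision.calibration(name): a dict with "mtx" (3x3 intrinsics, pixels), "k1" (the pictures are not rectified: a ray, as slopes to the right and down, at radius r is drawn at 1 + k1 r^2 times it, then the intrinsics apply), "extrinsics" (4x4, takes a point from world to camera coordinates); the wrist camera has in their place "T_tool_cam" (4x4, takes a point from camera to tool coordinates, whose origin is the TCP and whose axes are the flange's). Camera axes: x right, y up, looking along -z (the intrinsics and any distortion apply to the point x, -y, -z); pixel columns grow to the right and rows downward; lengths in m; the calibration is good to about 2 mm. A picture is of the moment at which its call begins: read the wrist's pose just before it. calibration takes no time and is no camera call.
A pose or a line that the arm cannot do raises robot.PlanningError and nothing moves.
- workorder.close_job(): hands the job in; it is judged then, once.
Trained networks look in the newest picture that a camera, given by its name, has taken for a name from the list of things; names that differ only in an ending like _2 or _b are one class to them, and where a whole thing is asked for, a point or a joint stands for the part that bears it (a point fixed in the world has none). Each returns a list of dicts, best first, with "p" (0 to 1); they miss things now and then, are a little off and sometimes report something else, mostly with a low value. They report only what shows in the picture. A call takes as long as a camera call.
- recognise(label, camera): "rect" ([centre column, centre row, width, height] in pixels, round what is visible of it).
Readings, each from a call of its own:
- robot.current_time_s(): time.
- robot.current_joint_positions(): joint angles.
- robot.current_dq(): joint speeds.
- robot.current_joint_torque(): joint torques, N m.
- robot.current_tool_pos(): TCP position.
- robot.current_eef_rot(): TCP orientation.
- robot.current_contact_force(): force on the tool from outside, world axes, zero at the start.
- robot.current_torque(): the same for the moment, N m.
- robot.current_finger_gap(): opening from 0.0 (shut) to 1.0 (fully open).
- robot.current_gripper_force(): force on a finger pad.
Only numpy, scipy, OpenCV 4.12 (cv2) and the standard library are available. Lean on these libraries where they do the work, as an engineer would, in place of code of your own. Each camera call takes 0.05 s, during which the arm holds its last target. There are 200 camera calls.

## Task

The telescopic boom of the microscope stand is to be pinned, but its inner arm stands some millimetres too far out, so its cross holes are out of line with those of the sleeve. Take the red-handled tapered drift from the wooden block and work it down by feel through the hole nearer the pillar, letting the drift and not your hand move the arm, until the arm is drawn up to its washer and the drift is wedged tight under a push of about 22 to 25 N, never more than 30 N. Then put the brass-handled pin down fully home in the other hole, leave both standing there, and leave the loupe, the parts tray and the watch movement where they are.

Things in the scene. Friction and masses are not known exactly. Their poses are not given: they have to be found in the camera images.
- stand: Microscope boom stand, fixed. Grey base, 25 mm steel pillar 324 mm tall, white carriage, level aluminium boom sleeve (40 mm square tube, 4 mm walls, 270 mm long), its top 125 mm above the bench. Origin on the bench below the point midway between the sleeve's two cross holes; the boom runs along y, the pillar stands at y = +225 mm, z up.
- inner_arm: Steel 30 mm square bar, slides stiffly (7 N) in the sleeve; two upright 14 mm through holes 80 mm apart. Holes in line: origin on the stand's z axis, 90 mm up. Starts 3.7 to 7.3 mm too far along the stand's -y. Its 44 mm flange stops on a brown washer at the sleeve's mouth, unevenly worn: holes then 0.3 to 2.7 mm short of line. Focus block, knobs (top 133 mm up) and ring at y = -155 to -286 mm.
- sleeve_hole_a (a point): Centre of the mouth of the sleeve's hole nearer the pillar, on the sleeve's top face, 125 mm above the bench. Round 14 mm hole straight down through top wall and bottom wall. Axes as the stand's: z up, y along the boom towards the pillar.
- sleeve_hole_b (a point): The same for the sleeve's other hole, 80 mm farther from the pillar, 14 mm.
- bar_hole_a (a point): Centre of the mouth of the inner arm's 14 mm hole that belongs under sleeve_hole_a, on the arm's top face, 5 mm below the sleeve's top. It moves with the inner arm; in line it is straight below sleeve_hole_a.
- bar_hole_b (a point): The same for the arm's hole that belongs under sleeve_hole_b.
- drift: Tapered steel drift, upright, 0.15 kg. Origin: underside of its collar, z up. Collar 24 mm wide, 5 thick; red round grip 18 mm wide, 5 to 50 mm above the origin; below, a straight taper from 16 mm to a blunt 6 mm tip 82 mm down. Starts with its collar on the block. Drawing the arm takes 6 to 13 N; at the stop the push climbs some 3 N per mm. Tight with collar 5 to 25 mm above the sleeve; stays so.
- drift_tip (a point): The drift's lower tip, 82 mm below the underside of its collar.
- pin: Straight steel locking pin, upright, 0.13 kg. Origin at the centre of its collar's underside, z up. Collar 24 mm wide, 5 mm thick, above it an 18 mm round brass grip from 5 to 50 mm above the origin; shank 10 mm across and 50 mm long, the last 7 mm narrowing to 5 mm. Starts in the other hole of the block, collar on its top. Fully home its collar lies on the sleeve.
- pin_tip (a point): The pin's lower end, 50 mm below the underside of its collar.
- block: Wooden tool block 60 x 150 mm, 90 mm high, fixed, with two upright holes 80 mm apart along its y axis in which drift and pin stand (which is in which varies). Origin at the centre of its underside.
- movement: Watch movement on a round black holder, 44 mm across and 20 mm high, loose on the bench below the boom's head ring. Origin at the centre of its underside. Leave it.
- loupe: Black eye loupe, 34 mm across, 28 mm high, loose on the bench. Origin at the centre of its underside. Leave it.
- parts_tray: Shallow pale tray of four compartments with watch parts, 70 x 90 x 18 mm, loose on the bench. Origin at the centre of its underside. Leave it.

How it is judged:
By the outcome, as a careful person would: the job done as asked, in the order asked, and still so for the second after the job is handed in, with the robot touching nothing.
It also fails if it takes over 61 s, if anything falls off the work surface, if the arm or the gripper's body presses on something with over 40 N, if the wrist force passes 120 N, or if a joint passes its speed limit or range.

## Working session

There is one attempt and no reset: what is moved stays moved. The work goes in short steps, each a Python script; the robot and the scene stay as the last script left them, time stands still between calls to the robot, and variables do not carry over. Pictures are saved under pics/ and viewed, at most 10 in all, crops included, and the job is handed in when it is done.

```bash
ls; mkdir -p pics
python3 - <<'E'
from station import robot, fingers, vision, workorder, recognise
import cv2, numpy as np
np.set_printoptions(precision=4,suppress=True)
for n in ("scene","top"):
    im=vision.grab_frame(n); cv2.imwrite(f"pics/{n}0.png",im[:,:,::-1])
    c=vision.calibration(n); print(n,c)
    for l in ("stand","drift","pin","block","movement","loupe","parts_tray","inner_arm","sleeve_hole_a","bar_hole_a"):
        print(l,[(np.round(d["rect"],1).tolist(),round(d["p"],2)) for d in recognise(l,n)[:3]])
print(vision.calibration("wrist"),robot.current_time_s(),robot.current_eef_rot(),robot.current_contact_force())
E
```

```text
pics
scene {'mtx': array([[401.0301,   0.    , 325.3792],
       [  0.    , 401.0301, 200.4033],
       [  0.    ,   0.    ,   1.    ]]), 'k1': -0.019268116786936546, 'extrinsics': array([[ 0.8276,  0.5613,  0.0093, -0.452 ],
       [-0.4324,  0.6267,  0.6483,  0.2024],
       [ 0.3581, -0.5406,  0.7613, -1.0386],
       [ 0.    ,  0.    ,  0.    ,  1.    ]])}
stand [([379.8, 169.2, 158.9, 315.8], 0.82)]
drift [([270.1, 168.9, 15.5, 22.9], 0.73)]
pin [([243.1, 194.1, 13.1, 23.5], 0.63)]
block [([258.4, 205.1, 80.4, 85.1], 0.57)]
movement [([324.0, 308.8, 26.7, 22.3], 0.87), ([270.1, 168.3, 14.1, 25.4], 0.51)]
loupe [([167.3, 313.4, 12.7, 18.3], 0.89)]
parts_tray [([328.0, 133.9, 47.3, 33.2], 0.71)]
inner_arm [([345.6, 243.8, 92.7, 172.3], 0.98)]
sleeve_hole_a [([380.1, 170.1, 157.2, 318.1], 0.76)]
bar_hole_a [([345.8, 242.8, 90.7, 168.4], 0.83), ([259.8, 207.1, 81.0, 83.8], 0.69)]
top {'mtx': array([[471.2628,   0.    , 318.3325],
       [  0.    , 471.2628, 194.2391],
       [  0.    ,   0.    ,   1.    ]]), 'k1': -0.003497657734607351, 'extrinsics': array([[ 0.0132, -0.9996, -0.024
[... 457 characters left out ...]
238.0, 5.0, 12.2], 0.48)]
parts_tray [([234.5, 248.4, 40.0, 34.5], 0.58)]
inner_arm [([334.1, 150.8, 129.5, 48.4], 0.76)]
sleeve_hole_a [([285.6, 166.8, 240.9, 88.5], 0.7), ([233.1, 247.4, 43.4, 31.1], 0.27)]
bar_hole_a [([336.6, 148.6, 131.3, 53.4], 0.67), ([378.8, 152.8, 14.5, 15.5], 0.46)]
{'mtx': array([[288.0874,   0.    , 319.0971],
       [  0.    , 288.0874, 200.5951],
       [  0.    ,   0.    ,   1.    ]]), 'k1': -0.03226879394008267, 'T_tool_cam': array([[-0.0008,  0.9601,  0.2798,  0.0691],
       [ 1.    ,  0.0009, -0.0004,  0.0001],
       [-0.0006,  0.2798, -0.9601, -0.1257],
       [ 0.    ,  0.    ,  0.    ,  1.    ]])} 1.1 [179.9972   0.0005  15.2327] [0.2283 0.3138 0.4476]
```

```bash
python3 -c "
import cv2
a=cv2.imread('pics/top0.png')[100:290,150:420];cv2.imwrite('pics/topc.png',cv2.resize(a,None,fx=2.9,fy=2.9,interpolation=cv2.INTER_CUBIC))"
```

```text
(no output)
```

View pics/scene0.png

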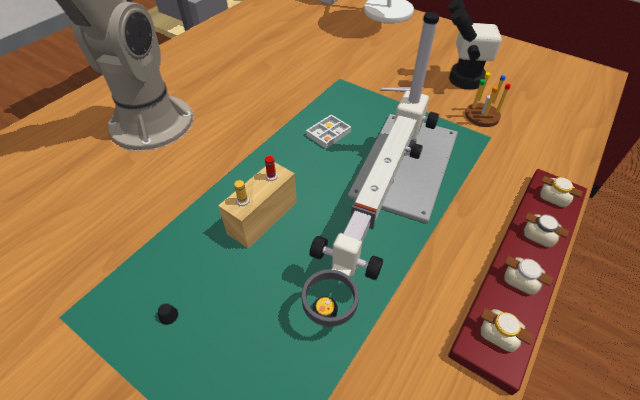

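View pics/topc.png

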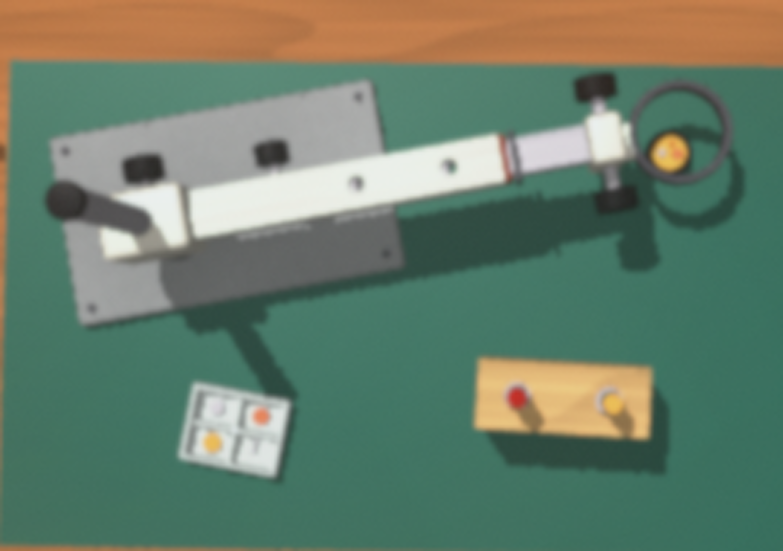

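The scene picture shows red drift (270,167) and brass pin (242,192) in the block, with the boom holes at about (388,160) and (374,188). In the top picture, hole a is at about (273,163) and hole b at (305,157), the drift at (328,237) and the pin at (361,238).

```bash
cat > h.py <<'E'
from station import robot, fingers, vision, workorder, recognise
import cv2, numpy as np
from scipy.spatial.transform import Rotation as Ro
np.set_printoptions(precision=4,suppress=True)
def cam(n,pose=None):
    c=vision.calibration(n)
    if n=="wrist":
        p,r=pose; T=np.eye(4); T[:3,:3]=Ro.from_euler("xyz",r,degrees=True).as_matrix(); T[:3,3]=p
        T=T@c["T_tool_cam"]
    else: T=np.linalg.inv(c["extrinsics"])
    return c,T
def p2w(uv,z,n,pose=None):
    c,T=cam(n,pose); K=c["mtx"]
    s=cv2.undistortPoints(np.array([[uv]],float),K,np.array([c["k1"],0,0,0,0.]))[0,0]
    d=T[:3,:3]@np.array([s[0],-s[1],-1]); o=T[:3,3]
    return o+d*(z-o[2])/d[2]
def w2p(P,n,pose=None):
    c,T=cam(n,pose); q=np.linalg.inv(T)@np.append(P,1); x=np.array([q[0],-q[1]])/-q[2]
    x=x*(1+c["k1"]*x@x); return c["mtx"][:2,:2]@x+c["mtx"][:2,2]
def pose(): return np.array(robot.current_tool_pos()),np.array(robot.current_eef_rot())
def F(): return np.array(robot.current_contact_force())
E
python3 - <<'E'
from h import *
f=lambda x,y:((x+.5)/2.9-.5+150,(y+.5)/2.9-.5+100)
a=p2w(f(357,183),.125,"top"); b=p2w(f(449,166),.125,"top")
print(a,b,np.linalg.norm(a-b))
u=(a-b)/np.linalg.norm(a-b); print(np.degrees(np.arctan2(u[1],u[0])))
d=p2w(f(516,397),.14,"top");p=p2w(f(611,402),.14,"top"); print(d,p,np.linalg.norm(d-p))
for P in(a,b,d,p): print(w2p(P,"scene"), np.linalg.norm(P[:2]))
for yaw in (15,90,-90,100,-80,10,-170):
  print(yaw,[robot.inverse_kinematics([*q[:2],z],[180,0,yaw]) is not None for q in (a,b,d,p) for z in (.15,.30)])
E
```

```text
[0.6204 0.1016 0.125 ] [0.6357 0.0235 0.125 ] 0.0795679101406812
101.09784337691002
[ 0.4417 -0.0358  0.14  ] [ 0.4386 -0.1147  0.14  ] 0.0789172751543161
[387.1569 159.7003] 0.6286626284253201
[374.082  187.5889] 0.6361469940714601
[269.4693 158.0599] 0.44310788167581383
[239.9572 182.6462] 0.453393075556401
15 [True, True, True, True, True, True, True, True]
90 [True, True, True, True, True, True, True, True]
-90 [True, True, True, True, True, True, True, True]
100 [True, True, True, True, True, True, True, True]
-80 [True, True, True, True, True, True, True, True]
10 [True, True, True, True, True, True, True, True]
-170 [True, True, True, True, True, True, True, True]
```

Run:
```python
from h import *
R=[180,0,11]; ex=np.array([np.cos(np.radians(11)),np.sin(np.radians(11))])
robot.move_to([*(np.array([.440,-.075])-.05*ex),.26],R); robot.pause(.2)
ps=pose(); im1=vision.grab_frame("wrist")
print("drift",[(np.round(d["rect"],1),d["p"]) for d in recognise("drift","wrist")[:2]],"pin",[(np.round(d["rect"],1),d["p"]) for d in recognise("pin","wrist")[:2]])
print(ps)
robot.move_to([*(np.array([.628,.0625])-.069*ex),.19],R); robot.pause(.3)
ps=pose(); im2=vision.grab_frame("wrist"); print(ps,robot.current_time_s(),F())
cv2.imwrite("pics/w1.png",im1[:,:,::-1]);cv2.imwrite("pics/w2.png",im2[:,:,::-1])
for q in ([.6204,.1016,.125],[.6357,.0235,.125]): print(w2p(np.array(q),"wrist",ps))
```

```text
drift [(array([278.1, 131.8,  24.9,  25.1]), 0.71)] pin [(array([361.9, 149.9,  30.3,  30.3]), 0.92)]
(array([ 0.3909, -0.0853,  0.2599]), array([-179.9876,    0.0032,   10.9017]))
(array([0.5602, 0.0481, 0.1907]), array([179.9175,  -0.0515,  10.8947])) 4.5583 [-0.4555 -0.6645  0.0183]
[254.1557 117.0602]
[378.3475 116.5149]
```

View pics/w1.png

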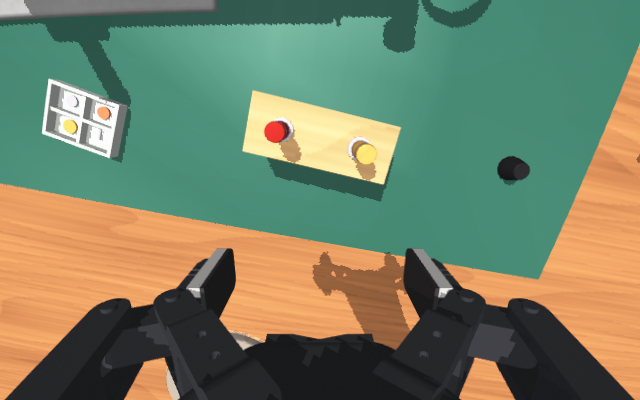

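View pics/w2.png

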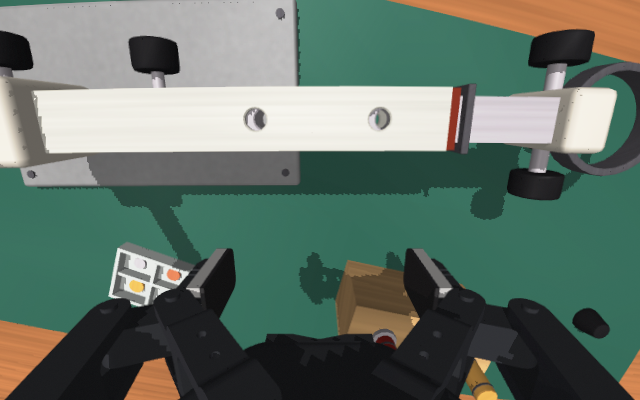

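Picture w1 shows the red grip top at (275,132) and the brass one at (366,153). In w2, hole a is at (256,119) and hole b at (379,119), both within 2.5 px of the prediction from the top camera.

Run:
```python
from h import *
im=cv2.imread("pics/w2.png")
c=np.hstack([cv2.resize(im[104:134,x:x+30],None,fx=13,fy=13,interpolation=cv2.INTER_NEAREST) for x in (241,364)])
cv2.imwrite("pics/holes.png",c)
ps=(np.array([ 0.3909, -0.0853,  0.2599]), np.array([-179.9876,    0.0032,   10.9017]))
w=cv2.cvtColor(cv2.imread("pics/w1.png"),cv2.COLOR_BGR2HSV)
red=((w[...,0]<6)|(w[...,0]>174))&(w[...,1]>200)&(w[...,2]>90); yel=(w[...,0]>18)&(w[...,0]<30)&(w[...,1]>170)&(w[...,2]>150)
for m,bx in ((red,(255,110,300,160)),(yel,(345,135,385,170))):
    r=np.argwhere(m[bx[1]:bx[3],bx[0]:bx[2]]); lo=r.min(0);hi=r.max(0); print(len(r),lo[::-1]+bx[:2],hi[::-1]+bx[:2],r.mean(0)[::-1]+bx[:2])
for uv in ((275,132),(366,153)): print(p2w(uv,.14,"wrist",ps))
```

```text
292 [265 122] [287 141] [274.5788 132.2021]Traceback (most recent call last):
  File "<stdin>", line 9, in <module>
    return umr_minimum(a, axis, None, out, keepdims, initial, where)
ValueError: zero-size array to reduction operation minimum which has no identity
```

View pics/holes.png

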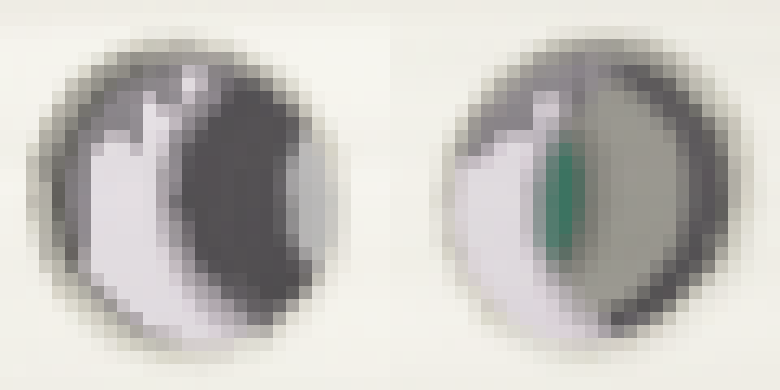

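Run:
```python
from h import *
ps=(np.array([0.5602, 0.0481, 0.1907]), np.array([179.9175,  -0.0515,  10.8947]))
A=p2w((254.96,118.65),.125,"wrist",ps);B=p2w((379.1,118.65),.125,"wrist",ps)
u=(A-B)/np.linalg.norm(A-B)
print(A,B,np.linalg.norm(A-B),np.degrees(np.arctan2(u[1],u[0])))
for uv,C in (((253.2,118.65),A),((375.0,118.65),B)): print("delta",(p2w(uv,.120,"wrist",ps)-C)@u*1000-7)
ps=(np.array([ 0.3909, -0.0853,  0.2599]), np.array([-179.9876,    0.0032,   10.9017]))
for uv in ((274.6,132.2),(366,153)): print(p2w(uv,.14,"wrist",ps))
```

```text
[0.6195 0.101  0.125 ] [0.6345 0.0227 0.125 ] 0.0796607557451035 100.84353120004519
delta -4.773820965980127
delta -5.307798748913719
[ 0.4399 -0.0385  0.14  ]
[ 0.4374 -0.1172  0.14  ]
```

Run:
```python
from h import *
R=[180,0,10.85]; D=np.array([.4405,-.0375])
fingers.gripper_to(.5)
robot.move_to([*D,.20],R); robot.line_to([*D,.121],velocity=.12); print(F())
fingers.gripper_to(0.0,100); robot.pause(.2); print(robot.current_finger_gap(),robot.current_gripper_force(),F(),pose())
robot.line_to([*D,.265],velocity=.15); robot.pause(.2); print(F(),robot.current_finger_gap())
u=np.array([-.1884,.9821]); t=np.array([.6198,.1012])-.0025*u
robot.move_to([*t,.265],R); robot.line_to([*t,.248],velocity=.08); robot.pause(.3)
ps=pose(); im=vision.grab_frame("wrist"); print(ps,F(),robot.current_time_s())
cv2.imwrite("pics/w3.png",im[:,:,::-1])
print(w2p(np.append(t,.135),"wrist",ps),w2p(np.array([.6198,.1012,.125]),"wrist",ps))
c=im[130:280,220:420,::-1]; cv2.imwrite("pics/w3c.png",cv2.resize(c,None,fx=4,fy=4,interpolation=cv2.INTER_NEAREST))
```

```text
[-0.0689 -0.2     0.3077]
0.18537308735894167 97.4013340473175 [-0.6888  0.2681  5.9181] (array([ 0.4413, -0.0374,  0.122 ]), array([179.9533,  -0.1079,  10.8488]))
[ 0.0536 -0.2895 -1.6757] 0.18779102816337978
(array([0.6204, 0.0988, 0.2485]), array([-179.9973,   -0.0442,   10.8488])) [-0.2144  0.5305 -1.404 ] 9.975
[318.8006 200.2697] [316.0213 197.1771]
```

View pics/w3c.png

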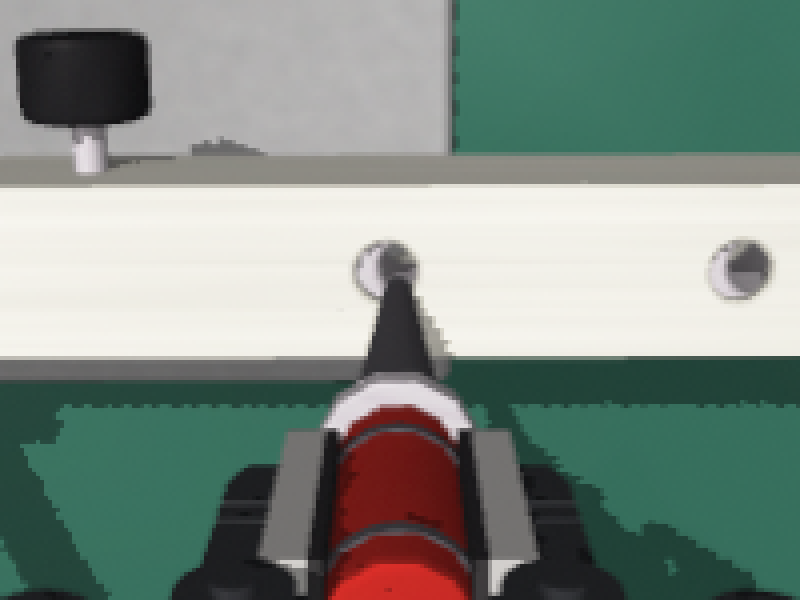

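The tip shows at about (319.4, 199.5, its far edge) and hole a at (316.1, 196.9). The drift sits about 2 mm back in the pads (−x).

```bash
cat >> h.py <<'E'
u=np.array([-.1884,.9821]); v=np.array([.9821,.1884])   # boom axes: u to pillar, v across
E
python3 - <<'E'
from h import *
ps=pose(); H=p2w((316.1,196.9),.125,"wrist",ps)[:2]; T=p2w((319.4,199.5),.1345,"wrist",ps)[:2]-.003*v
print("hole",H,"tip-hole u,v mm",(T-H)@u*1e3,(T-H)@v*1e3,"tip-tcp",(T-ps[0][:2])@u*1e3,(T-ps[0][:2])@v*1e3)
off=T-ps[0][:2]; g=H-.0024*u-off
robot.line_to([*g,.2485],velocity=.05); robot.pause(.2); f0=F(); print(f0,pose()[0])
s=robot.line_to([*g,.222],velocity=.03,f_stop=4); robot.pause(.2)
p=pose()[0]; f=F()-f0; print(s,p,"tip z",p[2]-.114,"f u,v,z",f[:2]@u,f[:2]@v,f[2],robot.current_time_s())
E
```

```text
hole [0.6201 0.1012] tip-hole u,v mm -2.946760900721716 -2.707760592282042 tip-tcp -0.5819565264152519 -2.5917606100292594
[ 0.1178 -0.4867 -1.7752] [0.6229 0.1    0.2485]
False [0.6229 0.0997 0.2221] tip z 0.10805816459607544 f u,v,z -0.6119671499246657 -1.0207844746193104 -0.2917592363042174 11.6583
```

```bash
cat > push.py <<'E'
from h import *
import sys
f0=np.array([.1178,-.4867,-1.7752])
def rd():
    f=np.mean([F() for _ in range(4)],0)-f0; return f[:2]@u,f[:2]@v,f[2]
def push(fend,zmin,n,k=6e-5,fast=.001):
    tgt=TG.copy(); step=fast
    for i in range(n):
        fu,fv,fz=rd()
        tgt[:2]+=k*(fu*u+fv*v)*np.array([1,1])
        step=fast if fz<11 else (.0005 if fz<16 else .00025)
        if fz>=fend or tgt[2]-step<zmin: break
        tgt[2]-=step
        robot.line_to(tgt,velocity=.01,f_stop=7); robot.pause(.04)
        p=robot.current_tool_pos()
        fu,fv,fz=rd(); print(f"{(p[2]-.114)*1e3:.2f} cmd {1e3*tgt[2]-114:.2f} fu {fu:.1f} fv {fv:.1f} fz {fz:.1f} t {robot.current_time_s():.2f}")
        if fz>26 or abs(fu)>12 or abs(fv)>12: print("limit");break
    return tgt
E
python3 - <<'E'
import push
from push import *
push.TG=pose()[0]
print(push.push(15,.205,14))
E
```

```text
Traceback (most recent call last):
AttributeError: 'function' object has no attribute 'push'
```

Run:
```python
import push as P
P.TG=P.pose()[0]
print(P.push(15,.205,14))
```

```text
107.18 cmd 107.06 fu 0.4 fv 0.1 fz -0.5 t 11.95
106.06 cmd 106.06 fu -0.6 fv -1.4 fz 0.6 t 12.24
104.98 cmd 105.06 fu -0.4 fv -0.7 fz 1.5 t 12.53
103.93 cmd 104.06 fu -0.2 fv 0.4 fz 0.8 t 12.82
102.96 cmd 103.06 fu -0.3 fv -1.3 fz 0.6 t 13.12
101.98 cmd 102.06 fu -1.5 fv -0.6 fz 1.4 t 13.41
100.99 cmd 101.06 fu -1.6 fv -1.0 fz 1.4 t 13.70
100.02 cmd 100.06 fu -0.4 fv -2.0 fz 2.5 t 13.99
99.03 cmd 99.06 fu -1.3 fv -1.5 fz 1.6 t 14.28
98.06 cmd 98.06 fu -1.5 fv -2.2 fz 2.5 t 14.57
97.12 cmd 97.06 fu -1.6 fv -1.8 fz 2.6 t 14.87
96.21 cmd 96.06 fu -0.2 fv -1.5 fz 4.1 t 15.16
95.32 cmd 95.06 fu -0.2 fv -1.6 fz 4.9 t 15.45
94.44 cmd 94.06 fu 0.7 fv -1.9 fz 6.6 t 15.74
[0.6221 0.0989 0.2081]
```

Run:
```python
import push as P, numpy as np
P.TG=np.array([0.6221,0.0989,0.20806])
t=P.push(14.5,.166,30,k=1e-4); print(t); np.save("t.npy",t)
```

```text
93.67 cmd 93.06 fu 0.5 fv -1.9 fz 7.2 t 16.03
92.99 cmd 92.06 fu -0.6 fv -2.0 fz 8.9 t 16.32
92.16 cmd 91.06 fu -0.1 fv -1.9 fz 9.1 t 16.62
91.27 cmd 90.06 fu -0.4 fv -0.8 fz 9.2 t 16.91
90.37 cmd 89.06 fu 0.1 fv -1.5 fz 10.0 t 17.20
89.37 cmd 88.06 fu 0.1 fv -2.0 fz 9.7 t 17.49
88.42 cmd 87.06 fu -0.1 fv -2.2 fz 9.1 t 17.78
87.48 cmd 86.06 fu 0.4 fv -0.9 fz 9.1 t 18.07
86.49 cmd 85.06 fu -1.3 fv -1.9 fz 9.8 t 18.37
85.56 cmd 84.06 fu 0.6 fv -1.2 fz 9.9 t 18.66
84.57 cmd 83.06 fu 0.4 fv -1.2 fz 9.4 t 18.95
83.61 cmd 82.06 fu 0.1 fv -1.9 fz 9.8 t 19.24
82.63 cmd 81.06 fu 0.7 fv -0.6 fz 9.4 t 19.53
81.63 cmd 80.06 fu 0.4 fv -0.3 fz 9.4 t 19.82
80.65 cmd 79.06 fu 0.9 fv -1.0 fz 9.8 t 20.12
79.65 cmd 78.06 fu -0.1 fv -1.3 fz 8.4 t 20.41
78.72 cmd 77.06 fu 1.2 fv -1.1 fz 9.7 t 20.70
77.73 cmd 76.06 fu 0.7 fv -1.0 fz 10.3 t 20.99
76.75 cmd 75.06 fu 1.2 fv -0.2 fz 9.2 t 21.28
75.77 cmd 74.06 fu 0.6 fv -0.0 fz 9.7 t 21.57
74.79 cmd 73.06 fu 1.1 fv -1.1 fz 9.6 t 21.87
73.77 cmd 72.06 fu 0.4 fv -1.4 fz 10.6 t 22.16
72.83 cmd 71.06 fu -0.1 fv -0.2 fz 9.5 t 22.45
71.86 cmd 70.06 fu 0.3 fv -0.1 fz 9.7 t 22.74
70.89 cmd 69.06 fu -0.2 fv -0.5 fz 9.9 t 23.03
69.92 cmd 68.06 fu 0.5 fv -0.3 fz 9.9 t 23.32
68.95 cmd 67.06 fu 0.2 fv -0.8 fz 9.7 t 23.62
68.00 cmd 66.06 fu 0.6 fv -0.3 fz 9.1 t 23.91
66.99 cmd 65.06 fu 1.2 fv -1.5 fz 9.9 t 24.20
66.03 cmd 64.06 fu 1.1 fv -0.6 fz 9.9 t 24.49
[0.6187 0.0993 0.1781]
```

Run:
```python
import push as P, numpy as np
P.TG=np.load("t.npy")
t=P.push(23.2,.150,45,k=1e-4); print(t,P.pose()); np.save("t.npy",t)
```

```text
65.07 cmd 63.06 fu 0.5 fv -0.5 fz 9.4 t 24.78
64.06 cmd 62.06 fu 0.0 fv 0.3 fz 9.3 t 25.07
63.27 cmd 61.06 fu 0.8 fv -0.8 fz 11.0 t 25.37
62.78 cmd 60.06 fu 0.2 fv -1.5 fz 12.4 t 25.66
62.70 cmd 59.56 fu 0.3 fv -0.9 fz 13.3 t 25.95
62.51 cmd 59.06 fu -0.1 fv -1.3 fz 14.4 t 26.24
62.29 cmd 58.56 fu 0.1 fv -2.4 fz 15.8 t 26.53
62.12 cmd 58.06 fu -0.4 fv -1.8 fz 16.7 t 26.82
62.07 cmd 57.81 fu -0.5 fv -1.5 fz 17.2 t 27.12
62.07 cmd 57.56 fu -0.3 fv -2.2 fz 17.7 t 27.41
62.01 cmd 57.31 fu -0.1 fv -1.3 fz 19.0 t 27.70
61.89 cmd 57.06 fu 0.1 fv -1.6 fz 19.9 t 27.99
61.77 cmd 56.81 fu -0.3 fv -2.2 fz 18.4 t 28.28
61.71 cmd 56.56 fu -0.1 fv -1.0 fz 19.1 t 28.57
61.66 cmd 56.31 fu -0.4 fv -0.3 fz 19.3 t 28.87
61.52 cmd 56.06 fu -0.1 fv -2.2 fz 20.3 t 29.16
61.43 cmd 55.81 fu -1.0 fv -0.2 fz 20.5 t 29.45
61.33 cmd 55.56 fu 0.8 fv -1.2 fz 20.9 t 29.74
61.29 cmd 55.31 fu 0.0 fv -1.9 fz 21.0 t 30.03
61.18 cmd 55.06 fu 0.2 fv -1.5 fz 21.4 t 30.32
61.11 cmd 54.81 fu -0.6 fv -1.2 fz 23.1 t 30.62
60.97 cmd 54.56 fu 0.0 fv -1.2 fz 22.6 t 30.91
60.93 cmd 54.31 fu -0.6 fv -1.7 fz 23.4 t 31.20
[0.6157 0.0987 0.1683] (array([0.6201, 0.1008, 0.1749]), array([-179.9328,   -0.7847,   10.8082]))
```

Run:
```python
from push import *
p=pose()[0]; t=np.load("t.npy")
robot.line_to(p,[180,0,10.85],velocity=.03); robot.pause(.2); print(rd(),pose())
fingers.gripper_to(.45); robot.pause(.1); print(F(),pose()[0])
p=pose()[0]; robot.line_to([p[0],p[1],.255],[180,0,10.85],velocity=.15); print(F(),robot.current_time_s())
# pin
Pn=np.array([.4378,-.1165])
robot.move_to([*Pn,.20],[180,0,10.85]); robot.line_to([*Pn,.121],velocity=.12); print(F())
fingers.gripper_to(0.0,60); robot.pause(.1); print(robot.current_finger_gap(),F(),pose())
robot.line_to([*Pn,.235],velocity=.15)
b=np.array([.6201,.1012])-.0797*u+.0015*v-.0006*u
robot.move_to([*b,.235],[180,0,10.85]); robot.line_to([*b,.217],velocity=.06); robot.pause(.3)
ps=pose(); im=vision.grab_frame("wrist"); print(b,ps,F(),robot.current_time_s())
cv2.imwrite("pics/w4.png",im[:,:,::-1]); np.save("w4.npy",np.array(ps))
c=im[110:260,200:400,::-1]; cv2.imwrite("pics/w4c.png",cv2.resize(c,None,fx=4,fy=4,interpolation=cv2.INTER_NEAREST))
```

```text
(np.float64(-0.1268023540127058), np.float64(-0.5549667113728106), np.float64(7.393770762282274)) (array([0.6206, 0.1009, 0.1752]), array([-179.9869,   -0.0841,   10.8403]))
[ 0.1157  0.5664 -0.3212] [0.6199 0.1008 0.1744]
[-0.0979  0.1196  0.2167] 32.95
[-0.5783  0.1211  1.0634]
0.1911092164220147 [-0.0883  0.5264  6.2758] (array([ 0.4387, -0.1167,  0.122 ]), array([179.933 ,  -0.0996,  10.8379]))
[0.6367 0.0226] (array([0.6368, 0.0228, 0.2173]), array([-179.9959,   -0.035 ,   10.8559])) [-0.5066 -0.1541 -1.6563] 37.95
```

View pics/w4c.png

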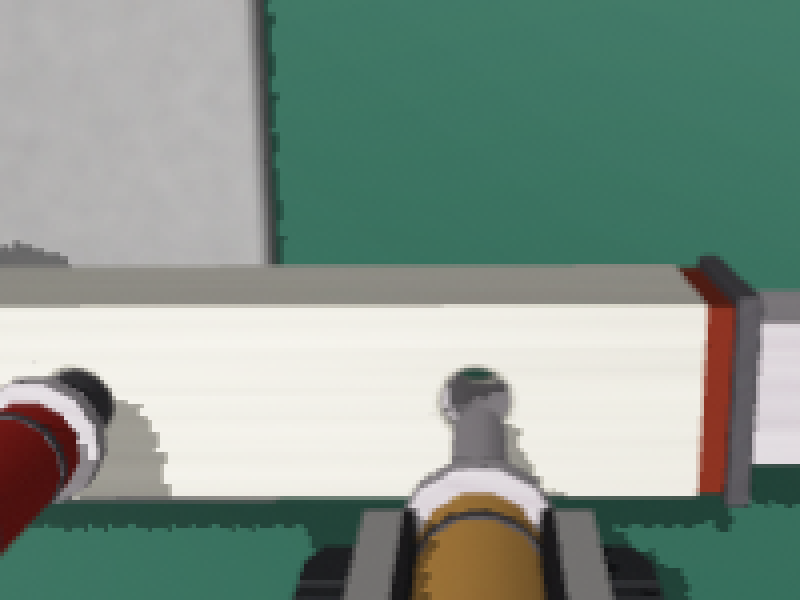

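The picture shows the flange tight on the washer, the drift standing in hole a, the hole b centre at about (318.4, 209.6), and the far edge of the pin tip at about (319.9, 208.4).

Run:
```python
from h import *
ps=pose(); H=p2w((318.4,209.6),.125,"wrist",ps)[:2]; T=p2w((319.9,208.4),.1353,"wrist",ps)[:2]-.0025*v
print("hole",H,"expect",np.array([.6201,.1012])-.08*u,"tip-hole u,v mm",(T-H)@u*1e3,(T-H)@v*1e3,"tip-tcp",(T-ps[0][:2])@u*1e3,(T-ps[0][:2])@v*1e3)
g=H-.0006*u-(T-ps[0][:2])
robot.line_to([*g,.2173],velocity=.05); robot.pause(.2); f0=F()
s=robot.line_to([*g,.180],velocity=.04,f_stop=4); robot.pause(.15)
p=pose()[0]; f=F()-f0; print(f0,g,s,p,"collar-sleeve mm",(p[2]-.032-.125)*1e3,"f u,v,z",f[:2]@u,f[:2]@v,f[2],robot.current_time_s())
np.save("f0.npy",f0)
```

```text
hole [0.635  0.0227] expect [0.6352 0.0226] tip-hole u,v mm -1.1603976973783756 1.8015108015764671 tip-tcp -0.9125948624385276 0.03085305456359882
[-0.1718  0.1671 -1.7162] [0.6349 0.023 ] False [0.6351 0.0228 0.1801] collar-sleeve mm 23.068388678709084 f u,v,z -1.2639276839735327 0.8484198150111887 -0.5797590623696813 39.6333
```

Run:
```python
from h import *
f0=np.load("f0.npy"); t=pose()[0]
for i in range(12):
    f=np.mean([F() for _ in range(3)],0)-f0; t[:2]+=1.5e-4*f[:2]; t[2]-=.004 if t[2]>.161 else .001
    s=robot.line_to(t,velocity=.04,f_stop=6); robot.pause(.05)
    p=pose()[0]; f=F()-f0; print(s,(p[2]-.157)*1e3,t[2],f[:2]@u,f[:2]@v,f[2],robot.current_time_s())
    if f[2]>7: break
```

```text
False 18.872007639964327 0.17606838867870908 -0.9172651344722138 0.7399946496033776 -1.0004782382904664 39.9333
False 14.796609910174674 0.17206838867870908 -1.0806734353465255 1.2223497998852273 -0.21017641976266965 40.2333
False 10.81414485688828 0.16806838867870907 0.312910347174807 -0.5048302434478713 0.21056819456354625 40.5333
False 6.8385938339350085 0.16406838867870907 -0.6359704067868448 -0.15123266984474143 -0.8852685387694386 40.8333
False 2.838907182412531 0.16006838867870907 -0.2267646539660524 -0.09646246078724174 0.5993837610460537 41.1333
False 2.0782542015337633 0.15906838867870907 -0.6562859411053789 0.3782798658681029 0.3204232686215709 41.4333
False 1.0216123434499957 0.15806838867870907 -0.04994437437898802 0.16301056253312815 0.8474036488527522 41.7333
False 0.1622636834495983 0.15706838867870906 0.5847694229382466 0.22025918006942508 0.7463786080800556 42.0333
False 0.09133262423280386 0.15606838867870906 -0.9507539364318 -1.2126005303300564 7.681634912204989 42.3333
```

Home (contact at the collar height expected). Unload, release, retreat and check.

Run:
```python
from h import *
p=pose()[0]; robot.line_to(p,velocity=.03); robot.pause(.1); print(F())
fingers.gripper_to(.45); robot.pause(.1)
p=pose()[0]; robot.line_to([p[0],p[1],.25],velocity=.12)
g=np.array([.628,.0625])-.09*v
robot.move_to([*g,.30],[180,0,10.85]); robot.pause(.3); print(F(),robot.current_time_s())
im=vision.grab_frame("wrist"); im2=vision.grab_frame("scene")
a=cv2.resize(im[40:240,180:460],None,fx=2,fy=2); b=cv2.resize(im2[60:360,140:460],(427,400))
cv2.imwrite("pics/fin.png",np.hstack([a,b])[:,:780,::-1][:, :])
```

```text
[-0.5473 -0.6953  2.122 ]
[ 0.3215  0.0162 -0.2303] 44.8667
```

View pics/fin.png

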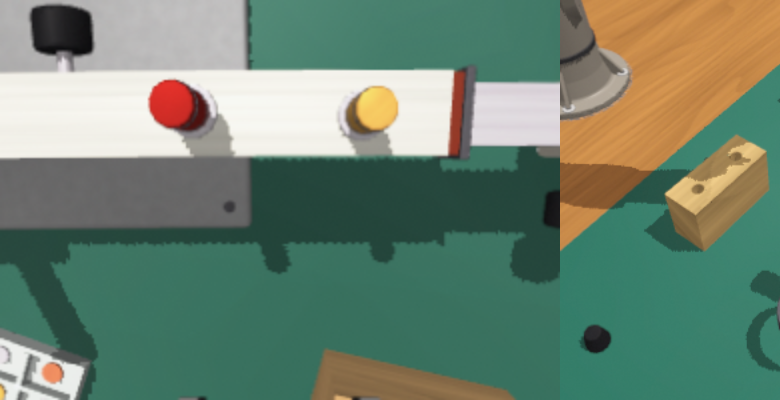

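The final picture shows the drift at (175,105) and the pin at (375,110) standing upright in their holes. The flange is on the washer, and the block is empty.

```bash
python3 -c "
from station import workorder
print(workorder.close_job())"
```

```text
the job is handed in; nothing more can be done
None
```

The job is handed in at about 45 s: the drift is wedged tight in the hole nearer the pillar at about 23 N with the arm drawn up to its washer, the pin is fully home in the other hole, and I did not touch the loupe, tray or movement.

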